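# Hang the slide carrier on the cleat rail

### The job

Hang the slide carrier (the one with the angled strip on its back) on the bench panel's cleat rail, near the rail's middle. Lean it clearly back towards the panel, hook its angled strip over the cleat while it leans, then stand it upright and press it straight down, by feel, until its foot snaps under the spring catch and you feel the strip bear firmly on the cleat (about 12 to 15 N), then let go. The glass is fragile, so never push it hard against the panel, and leave everything else on the bench alone.

Things in the scene. Friction and masses are not known exactly. Their poses are not given: they have to be found in the camera images.
- panel: Fixed grey upright panel, 240 wide (y), 12 thick, 162 high, on feet; its working face looks AWAY from the robot. Origin on the bench at the foot of that face, mid-width; x points out of the face (away from the robot), y along the panel, z up. On the face: an aluminium cleat rail with a spring catch below it, clamped as one unit at an adjustable height (see lip_nominal).
- lip_nominal (a point): Nominal mid-point of the cleat's top lip, 18.6 off the face, 135.7 above the bench, panel axes. Cleat: 4 mm plate, 150 long (y), rising outward at 45 degrees from face to lip; V pocket behind it, 17 wide at the lip. Rigid. The real rail (cleat and catch together) may sit up to 9 mm higher or lower than nominal; this is not reported and must be found by feel.
- catch_nominal (a point): Nominal tip of the spring catch's wedge nose, 44 wide, 5.6 mm off the face, 89.5 above the bench (same hidden height offset as the cleat), panel axes. Upper flank 30 degrees from vertical, underside flat. At home the carrier's foot lies 3.5 to 5 mm under it.
- home_nominal (a point): Where the centre of the grip bar is when the carrier hangs fully home on a rail at nominal height: 54 off the face, 168 above the bench, panel axes; the carrier's axes are then parallel to the panel's. The real home is up to 9 mm higher or lower; the carrier settles up to 1.5 mm lower and nearer the face.
- catch (a joint): Spring catch: 0 = nose out, positive (m, to 0.008) = pushed in; 4.5 N to start, 7 N at 5 mm. As an upright carrier is lowered, its foot pushes the nose in 2 to 5 mm, from about 15 mm above home; the nose snaps out over the foot 3 mm above home. This takes 5 to 13 N of downward push. Then the strip wedges in the rigid cleat: press it there with 12 to 15 N for a moment, not over.
- carrier_grip (a point): Centre of the grip bar of the loose aluminium slide carrier. Bar: along carrier y, 12 thick (x), 90 long between end plates, 20 high; centre 88 above the underside, 23 mm free below it (9 behind). Carrier: open box 56 (x) by 96 (y), 55 high (back 69), with glass slides, 0.2 to 0.4 kg; its back, with strip and foot, is -x; z up. Stands left or right of the panel.
- strip_edge (a point): Middle of the lower rear edge of the carrier's angled strip, 52 behind (-x) and 46 below the bar's centre; carrier axes. The strip, 86 wide and 4 thick, slopes down and back at 45 degrees from the top of the carrier's back wall (28 behind and 22 below the bar's centre) to this edge. At home it lies flat on the cleat, its edge 15 mm below the lip.
- foot_edge (a point): Middle of the rear edge (rounded below) of the carrier's foot, a plate 6 thick and 50 wide at the bottom of the back: 53 behind (-x) and 85 below the bar's centre; carrier axes. At home it is about 1 mm off the panel's face, under the catch.
- caddy: Bystander: a look-alike open aluminium box with the same grip bar (box 56 by 96, overall height 98) but no strip and no foot; origin under its centre. Stands on the other side of the panel.
- reagent: Bystander: brown bottle, 48 across, 95 high; origin under its centre.
- beaker: Bystander: clear beaker, 60 across, 75 high; origin under its centre.
- dishes: Bystander: stack of three petri dishes, 86 across, 42 high; origin under its centre.
- slide_box: Bystander: flat black box 85 by 110, 32 high; origin under its centre.
- stain_jar: Bystander: small jar, 52 across, 60 high; origin under its centre.
- timer: Bystander: white disc timer, 54 across, 22 high; origin under its centre.
Not all that is in view belongs to the job. What is shaped like the part that bears carrier_grip but orange or purple is not meant.

How it is judged (in metres and radians):
On the way, in this order (a step that is already met when the one before it is completed fails the run):
1. the strip is hooked behind the cleat's lip while the carrier leans back at least 7 degrees (x of strip_edge in the frame of panel between -0.002 and 0.017 m and z of strip_edge in the frame of panel below 0.146 m and angle between carrier_grip's own z axis and vertical above 0.12 rad), for 0.1 s.
2. the carrier, upright, down at home and with the catch out over its foot, is pressed firmly onto the cleat (at least 10 N between carrier and panel, its weight included) (contact force between carrier and panel above 10 N and value of joint catch below 0.0003 m and angle between carrier_grip's own z axis and vertical below 0.1 rad and z of carrier_grip in the frame of panel below 0.182 m), for 0.1 s.
At the end, for the whole second after the job is handed in: The carrier hangs at rest on the cleat, upright within 5.7 degrees, within 30 mm of the rail's middle, pressed down to home (grip bar centre 156 to 182 mm above the bench and 47 to 63 mm off the panel's face), with the spring catch snapped out again over its foot (less than 1.5 mm in) (z of carrier_grip in the frame of panel between 0.156 and 0.182 m and x of carrier_grip in the frame of panel between 0.047 and 0.063 m and y of carrier_grip in the frame of panel between -0.03 and 0.03 m and angle between carrier_grip's own z axis and vertical below 0.1 rad and value of joint catch below 0.0015 m and linear speed of carrier below 0.02 m/s); the robot touches nothing.
It fails at once if the carrier is pushed against the panel, rail or catch with more than 60 N in all (wedging included) (contact force between carrier and panel above 60 N).
It fails at once if a bystander is moved more than 25 mm (distance of any of caddy, reagent, beaker, dishes, slide_box, stain_jar, timer from where it was at the start of the episode above 0.025 m).
It also fails if it takes over 61 s, if anything falls off the work surface, if the arm or the gripper's body presses on something with over 40 N, if the wrist force passes 120 N, or if a joint passes its speed limit or range.

### The arm

A 7-joint arm with a two-finger parallel gripper is mounted at the origin on the work surface. World frame = base frame: x ahead of the robot, y to its left, z up, the work surface at z = 0. Lengths are in mm, angles in rad, forces in N, time in s.
With the tool pointing down it reaches from about 425 to 800 mm from the base axis. Payload 8.3 kg.
Tool frame: the origin (TCP) lies at the very end of the fingers, on their centre line; the grasp point (between the pads) lies arm.hold_point_z behind it (arm.hold_point_z is the distance from the TCP to the grasp point, in mm); z points along the fingers, y is the line along which they close (so a half turn about z gives the same grasp; the last joint's range is limited). The gripper opens to 85 mm and grips with 20 to 120 N. Pads are 22 mm wide; open, the fingers measure 114 mm over their backs; the gripper's body (76 mm by 85 mm) begins 54 mm behind the grasp point. The pads swing forward as they close: fully open they stand 13 mm farther back than shut.
Start: joints at [1.162, 0.383, 0.016, 1.37, -0.006, 1.388, -0.046], TCP at [211.879, -587.971, 231.279] pointing down, gripper open.
Joint ranges: [-2.95, 2.95], [-0.25, 2.06], [-1.52, 1.56], [0.18, 2.33], [-1.44, 4.58], [0.02, 2.06], [-3.01, 3.01]. Speed limits (rad/s): [2.39, 2.39, 3.01, 3.01, 3.14, 3.14, 3.14].

### API

Orientations are given as a rotation vector (axis times angle).
In Python, from bench import arm gives the robot as it stands.
- The arm moves only by the tool drive_tool, never from a script. Its arguments are lists of equal length, an entry for each row: "slide": the shift along the tool's x, y, z in mm, a list of three; "yaw": the turn about the tool's z in rad; "grip": the closure, from 0 (fully open) to 1 (shut). In form: {"slide": [[tx, ty, tz], ...], "yaw": [yaw, ...], "grip": [grip, ...]}. A call has 1 to 20 rows; each row shifts and turns the commanded pose from where the row before left it, along the tool's axes as they then stand; what a row does not reach is not made up. A row lasts 1/12 s, in which the tool goes at most 41.7 mm and 7.16 degrees, less where a joint would pass 70% of its speed; a pose out of reach is approached as far as the arm can. A call is refused whole if a number of a shift passes 41.7 or a number of a turn 0.125, either way. A call with a gripper value outside its range is refused whole. The fingers move at their own pace and stop on an object; "newtons" is the grip in N (left out, the last holds). Time passes only in rows, so rows that do not move let the fingers close. It gives the time, the measured TCP pose, the force, the opening and the grip force at its end, in the units of the state.
- arm.observe(): the state, without advancing time (a new reading comes with each control period).
- arm.capture(name): name is "side" or "top"; returns a dict with "image" (480x640x3 uint8, red, green, blue), "mtx" (3x3 intrinsics, pixels), "k1" (the pictures are not rectified: a ray, as slopes to the right and down, at radius r is drawn at 1 + k1 r^2 times it, then the intrinsics apply), "rvec" (rotation vector, rad) and "tvec" (3), from world to camera coordinates, as OpenCV has them. Camera axes: x right, y down, z forward; pixel columns grow to the right and rows downward; lengths in mm; the calibration is good to about 2 mm. A picture is of the moment at which its call begins. There is no depth.
- arm.sign_off(): hands the job in; it is judged then, once.
The state is a dict: "clock": time; "qpos": joint angles; "qd": joint speeds; "effort": joint torques, N m; "tcp_pos": TCP position; "tool_rot": TCP orientation; "ft_force": force on the tool from outside, world axes, zero at the start; "wrist_torque": the same for the moment, N m; "gripper_width": finger opening in mm; "finger_force": force on a finger pad.
Only numpy, scipy, OpenCV 4.12 (cv2) and the standard library are available. Lean on these libraries where they do the work, as an engineer would, in place of code of your own. Each camera call takes 0.05 s, during which the arm holds its last target. There are 200 camera calls.

## Working session

There is one attempt and no reset: what is moved stays moved. The work goes in short steps, Python scripts to look and compute and a tool call to move; the robot and the scene stay as the last step left them, time stands still between calls to the robot, and variables do not carry over. Pictures are saved under pics/ and viewed, at most 10 in all, crops included, and the job is handed in when it is done.

Besides the shell and the picture viewer there is one more tool, called after "Emit:" as name(argument=value, ...) on one line, values as JSON. drive_tool: Moves the arm, as the interface text tells. Its arguments: {"type":"object","properties":{"slide":{"type":"array"},"yaw":{"type":"array"},"grip":{"type":"array"},"newtons":{"type":"number"}},"required":["slide","yaw","grip"]}

```bash
ls; mkdir -p pics
python3 - <<'E'
from bench import arm
import cv2,numpy as np
s=arm.observe();print(s, arm.hold_point_z)
for n in("side","top"):
    c=arm.capture(n);cv2.imwrite(f"pics/{n}0.png",c["image"][:,:,::-1])
    print(n,c["mtx"],c["k1"],c["rvec"],c["tvec"])
    R=cv2.Rodrigues(np.array(c["rvec"],float))[0];print("pos",-R.T@np.array(c["tvec"]).ravel())
E
```

```text
pics
{'clock': 0.0, 'qpos': array([ 1.16210974,  0.38422552,  0.01638763,  1.37115209, -0.0062545 ,
        1.38819564, -0.04655277]), 'qd': array([-4.22709862e-05,  1.09023785e-03, -3.87023022e-04, -3.10162858e-03,
       -1.15484379e-03, -1.17066687e-03, -8.64101570e-04]), 'effort': array([-1.92421348e-04, -6.27596998e+01,  8.44234843e-01, -3.71818864e+01,
        1.65358151e-02,  1.44543807e-02,  2.29181495e-05]), 'tcp_pos': array([ 211.67756718, -587.53235622,  230.28780077]), 'tool_rot': array([-3.09289599e+00, -5.40144208e-01,  6.50838439e-04]), 'ft_force': array([-0.02309836,  0.50854313, -0.24778482]), 'wrist_torque': array([-0.01477145,  0.05808987,  0.03815726]), 'finger_force': 0.0, 'gripper_width': 85.55918098192032} 18.700000000000003
side [[575.51784643   0.         324.3853668 ]
 [  0.         575.51784643 240.04138274]
 [  0.           0.           1.        ]] -0.0016279998645683342 [ 2.26868439 -0.29191689  0.14936687] [-527.65124529  256.67922283 1164.06116684]
pos [ 314.92150313 -822.62025951  960.96764553]
top [[566.89179873   0.         324.8258725 ]
 [  0.         566.89179873 242.16625919]
 [  0.           0.           1.        ]] -0.17571709878970782 [ 2.16613013 -2.20474107  0.0672225 ] [  95.37693844  555.30698424 1230.00102779]
pos [ 474.31764498   80.46741777 1264.48127777]
```

View pics/side0.png

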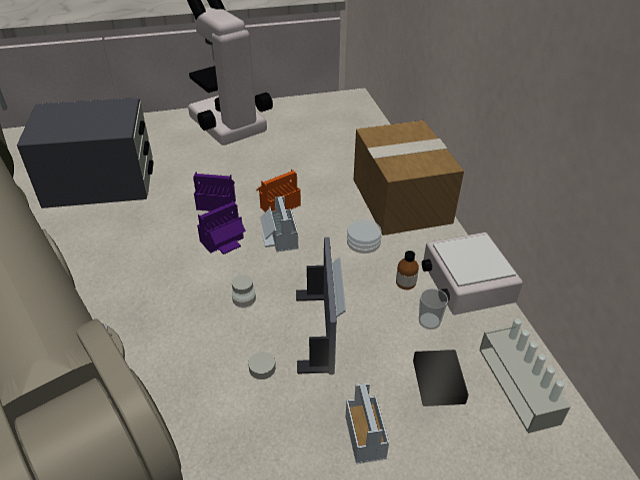

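View pics/top0.png

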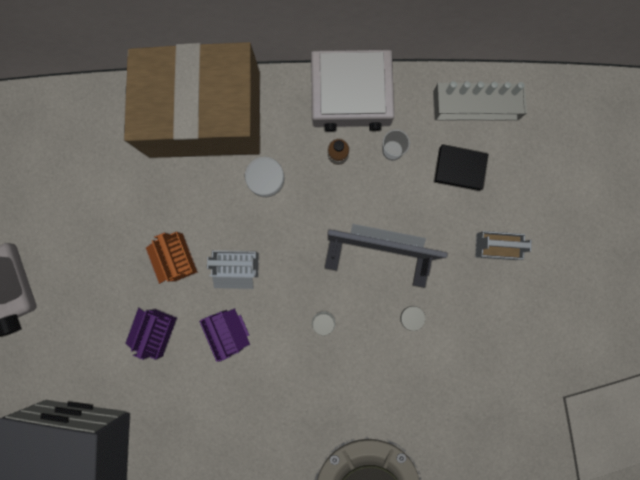

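The pictures show the silver carrier (with the slides and the strip at its back) at top (235,266) and side (282,230). The silver caddy is at top (502,246). The panel runs in the top view from (329,236) to (446,254), with the rail on its far side. I'll enlarge these areas next.

Run:
```python
import cv2,numpy as np
t=cv2.imread("pics/top0.png");s=cv2.imread("pics/side0.png")
def crop(im,x,y,w,h,k):
    return cv2.resize(im[y:y+h,x:x+w],None,fx=k,fy=k,interpolation=cv2.INTER_CUBIC)
A=crop(t,200,235,66,60,6)   # carrier 396x360
B=crop(s,255,190,50,62,5.8) # 290x360
P=crop(t,320,222,133,70,6)  #798x420... 
W=np.zeros((600,800,3),np.uint8)
W[:360,:396]=A; b=B[:360]; W[:b.shape[0],400:400+b.shape[1]]=b
P=crop(t,320,222,133,38,6); W[365:365+228,:798]=P
cv2.imwrite("pics/comp.png",W)
S=crop(s,290,230,65,150,4); cv2.imwrite("pics/panelside.png",S)
```

```text
(no output)
```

View pics/comp.png

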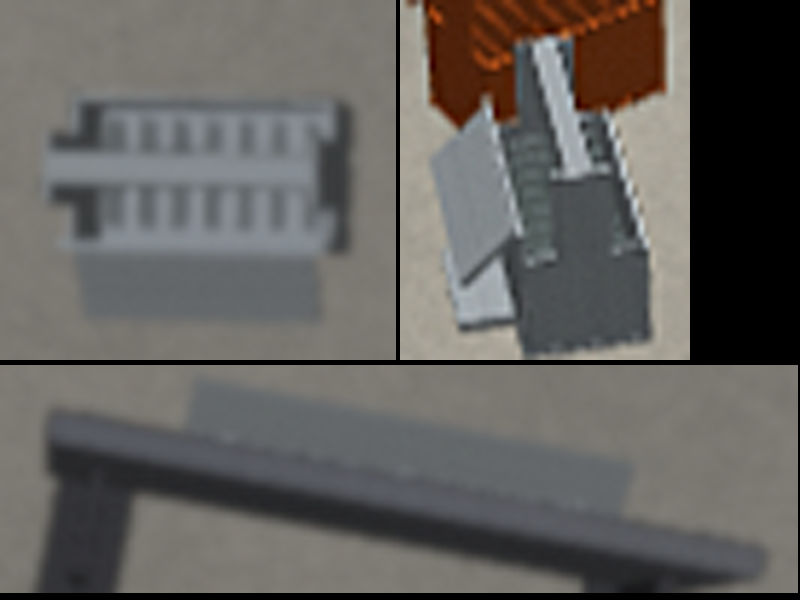

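View pics/panelside.png

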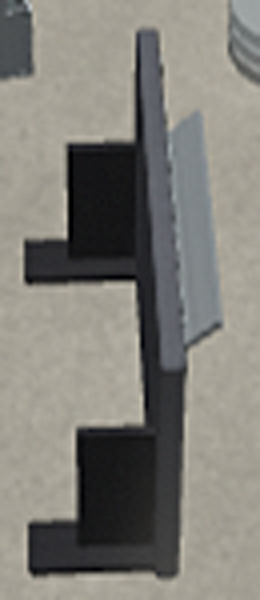

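```bash
cat > h.py <<'E'
import cv2,numpy as np
from bench import arm
def ray(c,uv,z):
    K=np.array(c["mtx"],float);d=np.array([c["k1"],0,0,0],float)
    p=cv2.undistortPoints(np.array([[uv]],float),K,d).ravel()
    R=cv2.Rodrigues(np.array(c["rvec"],float))[0];C=-R.T@np.array(c["tvec"],float).ravel()
    v=R.T@np.array([p[0],p[1],1]);return (C+v*(z-C[2])/v[2])[:2]
def st():
    s=arm.observe();print(round(s["clock"],2),s["tcp_pos"].round(1),"F",s["ft_force"].round(1),"w",round(s["gripper_width"],1),"ff",round(s["finger_force"],1));return s
E
python3 - <<'E'
from h import *
t=arm.capture("top");s=arm.capture("side")
def show(n,c,a,b,z):
    a,b=ray(c,a,z),ray(c,b,z);d=a-b;print(n,a.round(1),b.round(1),"mid",((a+b)/2).round(1),"len",np.linalg.norm(d).round(1),"ang",np.degrees(np.arctan2(-d[0],d[1])).round(1))
show("panel top",t,(328.3,229.8),(447.5,252),162)
show("panel side",s,(329.5,237.5),(336.3,321.3),162)
show("bar top",t,(207,263),(253,263),98)
show("bar side",s,(279.7,196.9),(285.7,219.7),98)
# bright bar mask in top crop
g=cv2.cvtColor(t["image"],cv2.COLOR_RGB2GRAY).astype(float)
for u in range(210,252,4):
    col=g[256:270,u];print(u,col.astype(int))
print([int(x) for x in g[263,200:262]])
print("tool yaw", cv2.Rodrigues(arm.observe()["tool_rot"])[0].round(3))
E
```

```text
panel top [571.5  77.8] [ 523.8 -155.2] mid [547.6 -38.7] len 237.8 ang -11.6
panel side [575.5  74.5] [ 525.2 -155.6] mid [550.4 -40.6] len 235.5 ang -12.3
bar top [512.7 330.6] [511.2 234.3] mid [511.9 282.4] len 96.3 ang -0.9
bar side [516.7 328.1] [512.2 235.1] mid [514.4 281.6] len 93.1 ang -2.8
210 [109  85  67  79 113 135 139 137 130 103  71  60  74 102]
214 [ 63  61  61  76 111 135 139 138 131 106  73  60  60  61]
218 [102 101  98 100 117 134 139 139 134 116  99  98 101 101]
222 [136 135 133 127 127 136 139 139 135 123 121 132 134 132]
226 [122 122 121 117 121 134 139 140 136 123 117 125 129 130]
230 [105 102 100  99 111 131 139 139 137 123 105 103 105 105]
234 [122 117 114 115 123 135 139 140 138 124 110 110 110 110]
238 [139 139 138 137 135 135 139 140 137 126 122 133 137 138]
242 [125 123 122 122 123 131 138 140 138 128 119 125 127 127]
246 [110 108 107 108 114 127 137 139 138 127 114 107 105 106]
250 [132 132 133 132 130 131 137 139 138 130 121 121 125 126]
[120, 120, 122, 123, 123, 122, 124, 132, 136, 137, 137, 138, 137, 138, 138, 138, 138, 138, 139, 137, 139, 138, 139, 139, 139, 139, 140, 139, 139, 139, 139, 139, 139, 140, 140, 139, 140, 140, 140, 140, 140, 140, 140, 139, 140, 139, 139, 140, 139, 140, 139, 133, 110, 76, 61, 60, 60, 67, 89, 110, 120, 123]
tool yaw [[ 0.941  0.339 -0.   ]
 [ 0.339 -0.941  0.001]
 [-0.    -0.001 -1.   ]]
```

Emit:
drive_tool(slide=[[29.7,-18.4,0],[29.7,-18.4,0],[29.7,-18.4,0],[29.7,-18.4,0],[29.7,-18.4,0],[29.7,-18.4,0],[29.7,-18.4,0],[29.7,-18.4,0],[29.7,-18.4,0],[29.7,-18.4,0],[29.7,-18.4,0],[29.7,-18.4,0],[29.7,-18.4,0],[29.7,-18.4,0],[29.7,-18.4,0],[29.7,-18.4,0],[0,0,0],[0,0,0],[0,0,0],[0,0,0]], yaw=[0,0,0,0,0,0,0,0,0,0,-0.12,-0.12,-0.12,-0.12,-0.12,-0.12,-0.12,-0.12,-0.12,-0.116], grip=[0.5,0.5,0.5,0.5,0.5,0.5,0.5,0.5,0.5,0.5,0.5,0.5,0.5,0.5,0.5,0.5,0.5,0.5,0.5,0.5])

```text
clock: 1.87
tcp_pos: [503.1, -122.6, 231.2]
tool_rot: [-2.246, -2.196, 0.0]
ft_force: [-0.7, -1.1, -0.3]
gripper_width: 42.7
finger_force: 0.0
```

```bash
python3 -c "
from h import *
s=st();R=cv2.Rodrigues(s['tool_rot'])[0];print(R.round(3), np.degrees(np.arctan2(R[1,1],R[0,1])))
print((R.T@np.array([513-s['tcp_pos'][0],282-s['tcp_pos'][1],0])).round(1))"
```

```text
1.87 [ 503.1 -122.6  231.2] F [-0.7 -1.1 -0.3] w 42.7 ff 0.0
[[ 0.022  1.    -0.   ]
 [ 1.    -0.022 -0.   ]
 [-0.    -0.    -1.   ]] -1.2802984317679107
[404.7   0.9  -0. ]
```

Emit:
drive_tool(slide=[[28.9,0,0],[28.9,0,0],[28.9,0,0],[28.9,0,0],[28.9,0,0],[28.9,0,0],[28.9,0,0],[28.9,0,0],[28.9,0,0],[28.9,0,0],[28.9,0,5],[28.9,0,10],[28.9,0,20],[28.9,1,20],[0,0,20],[0,0,5],[0,0,0],[0,0,0]], yaw=[0,0,0,0,0,0,0,0,0,0,0,0,0,0,0,0,0,0], grip=[0.5,0.5,0.5,0.5,0.5,0.5,0.5,0.5,0.5,0.5,0.5,0.5,0.5,0.5,0.5,0.5,0.5,0.5])

```text
clock: 3.37
tcp_pos: [516.5, 280.3, 151.9]
tool_rot: [2.255, 2.187, -0.0]
ft_force: [0.5, -0.2, 0.6]
gripper_width: 42.9
finger_force: 0.0
```

```bash
python3 -c "
from h import *
s=st();c=arm.capture('side');t=arm.capture('top')
a=cv2.resize(c['image'][150:260,230:340],None,fx=3.6,fy=3.6,interpolation=2)
b=cv2.resize(t['image'][200:310,180:290],None,fx=3.6,fy=3.6,interpolation=2)
cv2.imwrite('pics/a1.png',np.hstack([a,b])[:,:,::-1])"
```

```text
3.37 [516.5 280.3 151.9] F [ 0.5 -0.2  0.6] w 42.9 ff 0.0
```

View pics/a1.png

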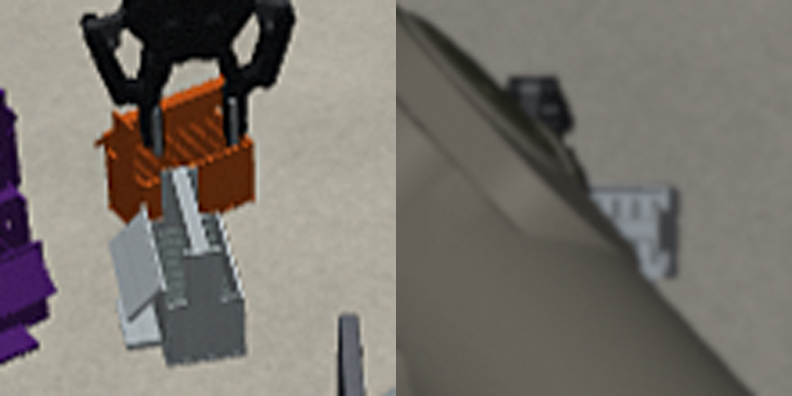

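```bash
python3 -c "
from h import *
c=arm.capture('side')
for z in (152,158): print(ray(c,(230+196/3.6,150+147/3.6),z))"
```

```text
[519.9020331  277.15579673]
[518.38172115 268.99891138]
```

Emit:
drive_tool(slide=[[1.5,-4,10],[0,0,15],[0,0,15],[0,0,15],[0,0,10],[0,0,7],[0,0,0],[0,0,0],[0,0,0],[0,0,0],[0,0,0],[0,0,0],[0,0,0],[0,0,0]], yaw=[0,0,0,0,0,0,0,0,0,0,0,0,0,0], grip=[0.5,0.5,0.5,0.5,0.5,0.5,0.6,0.7,0.8,0.9,1,1,1,1], newtons=30)

```text
clock: 4.68
tcp_pos: [512.4, 283.6, 80.4]
tool_rot: [2.253, 2.189, 0.002]
ft_force: [-1.7, -0.3, 6.3]
gripper_width: 11.1
finger_force: 30.8
```

Emit:
drive_tool(slide=[[0,0,-5],[0,0,-10],[0,0,-18],[0,0,-18],[0,0,-18],[0,0,-18],[0,0,-18],[0,0,-18],[0,0,-18],[0,0,-18],[0,0,-18],[0,0,-10],[0,0,-5],[0,0,0],[0,0,0],[0,0,0]], yaw=[0,0,0,0,0,0,0,0,0,0,0,0,0,0,0,0], grip=[1,1,1,1,1,1,1,1,1,1,1,1,1,1,1,1])

```text
clock: 6.02
tcp_pos: [511.5, 282.8, 270.0]
tool_rot: [-2.253, -2.189, 0.003]
ft_force: [-0.6, 0.3, -3.3]
gripper_width: 11.3
finger_force: 29.7
```

```bash
python3 -c "
from h import *
s=st();R=cv2.Rodrigues(s['tool_rot'])[0]
c=arm.capture('side')
a=cv2.resize(c['image'][60:280,220:440],None,fx=2.6,fy=2.6,interpolation=2)
cv2.imwrite('pics/a2.png',a[:,:,::-1])
p=np.radians(-12);ex=np.array([np.cos(p),np.sin(p),0]);ey=np.array([-np.sin(p),np.cos(p),0]);M=np.array([549,-39.5,0])
w=M+80*ex; print('bar target',w,(R.T@(w-s['tcp_pos']*[1,1,0])).round(1),'ang',np.degrees(np.arctan2(R[1,1],R[0,1])))"
```

```text
6.02 [511.5 282.8 270. ] F [-0.6  0.3 -3.3] w 11.3 ff 29.7
bar target [627.25180806 -56.13293527   0.        ] [-3.354e+02  1.255e+02  1.000e-01] ang -1.6572363002632335
```

View pics/a2.png

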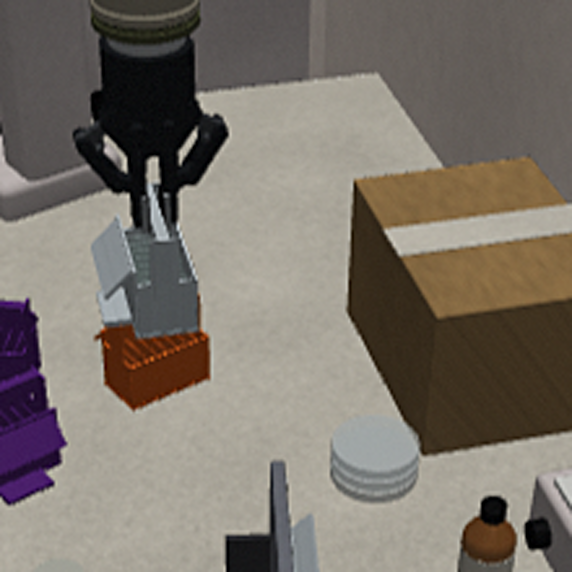

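Emit:
drive_tool(slide=[[0,0,0],[0,0,0],[-8,8,0],[-17,16,0],[-17,16,0],[-17,16,0],[-17,16,0],[-17,16,0],[-17,16,0],[-17,16,0],[-17,16,0],[-17,16,0],[-23,12,0],[-23,4,0],[-23,0,0],[-23,0,0],[-23,0,0],[-23,0,0],[-9,0,0],[0,0,0]], yaw=[0.09,0.089,0,0,0,0,0,0,0,0,0,0,0,0,0,0,0,0,0,0], grip=[1,1,1,1,1,1,1,1,1,1,1,1,1,1,1,1,1,1,1,1])

```text
clock: 7.73
tcp_pos: [612.3, -57.7, 270.6]
tool_rot: [2.443, 1.974, -0.003]
ft_force: [1.2, 0.1, -2.7]
gripper_width: 11.4
finger_force: 29.7
```

```bash
cat >> h.py <<'E'
p=np.radians(-11.9);EX=np.array([np.cos(p),np.sin(p),0]);EY=np.array([-np.sin(p),np.cos(p),0]);M=np.array([549,-39.5,0])
def pan():
    s=st();R=cv2.Rodrigues(s['tool_rot'])[0];d=s['tcp_pos']-M;f=s['ft_force']
    print("bar in panel x %.1f y %.1f z %.1f | F x %.1f y %.1f z %.1f | ang %.2f"%(d@EX,d@EY,d[2]+7.6,f@EX,f@EY,f[2],np.degrees(np.arctan2(R[1,1],R[0,1]))))
E
python3 -c "
from h import *
pan()"
```

```text
7.73 [612.3 -57.7 270.6] F [ 1.2  0.1 -2.7] w 11.4 ff 29.7
bar in panel x 65.6 y -4.7 z 278.2 | F x 1.1 y 0.4 z -2.7 | ang -12.13
```

Emit:
drive_tool(slide=[[0,7,0],[0,8,10],[0,0,15],[0,0,15],[0,0,15],[0,0,10],[0,0,8],[0,0,0],[0,0,0],[0,0,0]], yaw=[0,0,0,0,0,0,0,0,0,0], grip=[1,1,1,1,1,1,1,1,1,1])

```text
clock: 8.57
tcp_pos: [628.0, -55.6, 199.2]
tool_rot: [2.439, 1.979, 0.002]
ft_force: [0.3, -0.2, -1.7]
gripper_width: 11.3
finger_force: 29.7
```

```bash
python3 -c "
from h import *
pan();c=arm.capture('side');t=arm.capture('top')
a=cv2.resize(c['image'][150:340,270:400],None,fx=3.1,fy=3.1,interpolation=2)
b=cv2.resize(t['image'][180:375,320:450],None,fx=3.02,fy=3.02,interpolation=2)
h=min(len(a),len(b));cv2.imwrite('pics/a3.png',np.hstack([a[:h],b[:h]])[:,:,::-1])"
```

```text
8.57 [628.  -55.6 199.2] F [ 0.3 -0.2 -1.7] w 11.3 ff 29.7
bar in panel x 80.7 y 0.5 z 206.8 | F x 0.3 y -0.1 z -1.7 | ang -11.89
```

View pics/a3.png

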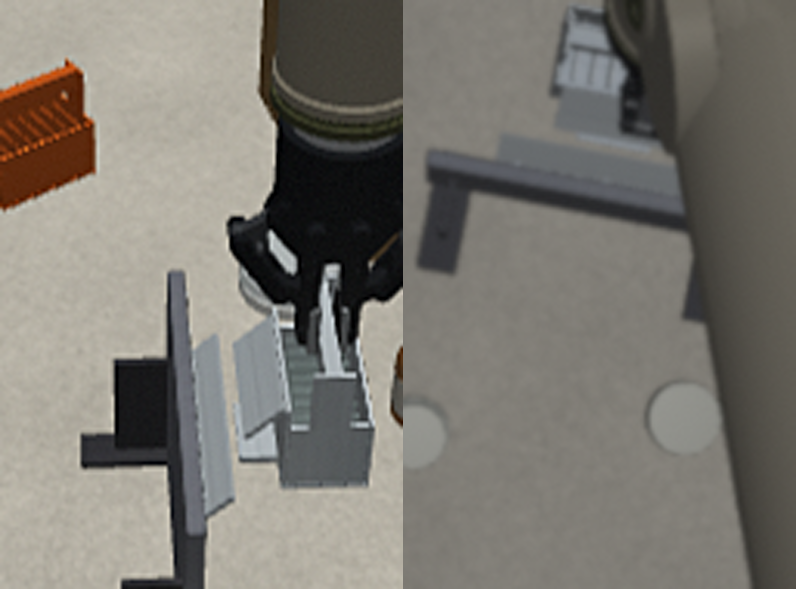

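Emit:
drive_tool(slide=[[0,0,6],[0,0,7],[0,0,0],[0,-3,0],[0,-4,0],[0,-4,0],[0,-3,0],[0,-3,0],[0,0,0],[0,0,0],[0,0,0]], yaw=[0,0,0,0,0,0,0,0,0,0,0], grip=[1,1,1,1,1,1,1,1,1,1,1])

```text
clock: 9.58
tcp_pos: [610.9, -52.6, 185.5]
tool_rot: [2.44, 1.979, 0.0]
ft_force: [0.4, -0.5, -2.2]
gripper_width: 11.2
finger_force: 29.7
```

```bash
python3 -c "
from h import *
pan()"
```

```text
9.58 [610.9 -52.6 185.5] F [ 0.4 -0.5 -2.2] w 11.2 ff 29.7
bar in panel x 63.2 y -0.0 z 193.1 | F x 0.5 y -0.4 z -2.2 | ang -11.92
```

Emit:
drive_tool(slide=[[0,0,2],[0,0,2],[0,0,2],[0,0,2],[0,0,0],[0,0,0]], yaw=[0,0,0,0,0,0], grip=[1,1,1,1,1,1])

```text
clock: 10.08
tcp_pos: [610.7, -52.5, 177.0]
tool_rot: [-2.44, -1.979, 0.0]
ft_force: [-0.8, 0.2, -2.1]
gripper_width: 11.2
finger_force: 29.7
```

Emit:
drive_tool(slide=[[0,0,2],[0,0,1],[0,0,1],[0,0,0],[0,0,0]], yaw=[0,0,0,0,0], grip=[1,1,1,1,1])

```text
clock: 10.5
tcp_pos: [611.1, -52.4, 174.8]
tool_rot: [2.439, 1.978, 0.002]
ft_force: [-2.4, -0.5, 6.9]
gripper_width: 11.3
finger_force: 32.6
```

Emit:
drive_tool(slide=[[0,0,-4],[0,0,-5],[0,0,-5],[0,-3,0],[0,-3,0],[0,-2,0],[0,0,0],[0,0,0]], yaw=[0,0,0,0,0,0,0,0], grip=[1,1,1,1,1,1,1,1], newtons=20)

```text
clock: 11.17
tcp_pos: [602.6, -50.8, 187.1]
tool_rot: [-2.44, -1.979, 0.001]
ft_force: [-0.4, -1.5, -2.1]
gripper_width: 11.0
finger_force: 29.7
```

```bash
python3 -c "
from h import *
pan()"
```

```text
11.17 [602.6 -50.8 187.1] F [-0.4 -1.5 -2.1] w 11.0 ff 29.7
bar in panel x 54.8 y -0.0 z 194.7 | F x -0.1 y -1.5 z -2.1 | ang -11.91
```

Emit:
drive_tool(slide=[[0,-1.5,0],[0,-1.5,0],[0,-1.5,0],[0,0,0],[0,0,0]], yaw=[0,0,0,0,0], grip=[1,1,1,1,1])

```text
clock: 11.58
tcp_pos: [600.0, -50.4, 188.0]
tool_rot: [2.438, 1.976, 0.004]
ft_force: [6.0, -0.4, -4.9]
gripper_width: 11.3
finger_force: 29.9
```

```bash
python3 -c "
from h import *
pan()"
```

```text
11.58 [600.  -50.4 188. ] F [ 6.  -0.4 -4.9] w 11.3 ff 29.9
bar in panel x 52.2 y -0.1 z 195.6 | F x 6.0 y 0.9 z -4.9 | ang -11.95
```

Emit:
drive_tool(slide=[[0,-1.5,0],[0,-1.5,0],[0,-1.5,0],[0,0,0],[0,0,0]], yaw=[0,0,0,0,0], grip=[1,1,1,1,1], newtons=20)

```text
clock: 12.0
tcp_pos: [598.3, -50.0, 189.8]
tool_rot: [2.435, 1.973, 0.012]
ft_force: [14.0, -2.6, -2.0]
gripper_width: 11.4
finger_force: 34.7
```

```bash
python3 -c "
from h import *
pan()"
```

```text
12.0 [598.3 -50.  189.8] F [14.  -2.6 -2. ] w 11.4 ff 34.7
bar in panel x 50.4 y -0.1 z 197.4 | F x 14.2 y 0.4 z -2.0 | ang -11.99
```

Emit:
drive_tool(slide=[[0,4,0],[0,4,0],[0,4,0],[0,4,0],[0,0,3],[0,0,4],[0,0,4],[0,0,1],[0,0,1],[0,0,0],[0,0,0]], yaw=[0,0,0,0,0,0,0,0,0,0,0], grip=[1,1,1,1,1,1,1,1,1,1,1])

```text
clock: 12.92
tcp_pos: [609.2, -52.1, 174.4]
tool_rot: [-2.439, -1.979, 0.001]
ft_force: [-5.1, 1.1, 1.1]
gripper_width: 11.6
finger_force: 30.2
```

```bash
python3 -c "
from h import *
pan()"
```

```text
12.92 [609.2 -52.1 174.4] F [-5.1  1.1  1.1] w 11.6 ff 30.2
bar in panel x 61.5 y 0.1 z 182.0 | F x -5.2 y -0.0 z 1.1 | ang -11.90
```

Emit:
drive_tool(slide=[[0,0,0],[0,0,0],[0,0,0],[0,0,0],[0,0,0]], yaw=[0,0,0,0,0], grip=[0.81,0.81,0.81,0.81,0.81], newtons=20)

```text
clock: 13.33
tcp_pos: [610.1, -52.3, 174.5]
tool_rot: [2.44, 1.979, 0.001]
ft_force: [-0.2, -0.2, 0.2]
gripper_width: 16.3
finger_force: 0.0
```

```bash
python3 -c "
from h import *
pan();c=arm.capture('side')
a=cv2.resize(c['image'][180:340,280:400],None,fx=3.7,fy=3.7,interpolation=2)
cv2.imwrite('pics/a4.png',a[:,:,::-1])"
```

```text
13.33 [610.1 -52.3 174.5] F [-0.2 -0.2  0.2] w 16.3 ff 0.0
bar in panel x 62.4 y 0.1 z 182.1 | F x -0.1 y -0.3 z 0.2 | ang -11.92
```

View pics/a4.png

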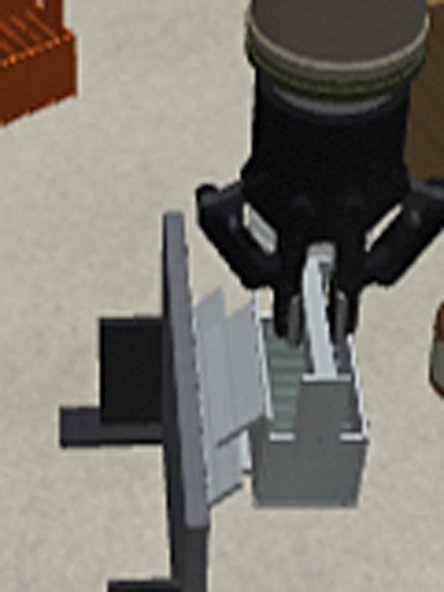

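Emit:
drive_tool(slide=[[0,-2,0],[0,-2,0],[0,-2,0],[0,-2,0],[0,-2,0],[0,0,0],[0,0,0]], yaw=[0,0,0,0,0,0,0], grip=[0.81,0.81,0.81,0.81,0.81,0.81,0.81])

```text
clock: 13.97
tcp_pos: [599.5, -50.1, 174.1]
tool_rot: [-2.439, -1.979, 0.001]
ft_force: [-0.6, -0.1, 0.1]
gripper_width: 15.8
finger_force: 0.0
```

Emit:
drive_tool(slide=[[0,-1.5,0],[0,-1.5,0],[0,-1,0],[0,0,0],[0,0,0]], yaw=[0,0,0,0,0], grip=[0.81,0.81,0.81,0.81,0.81])

```text
clock: 14.38
tcp_pos: [597.4, -49.7, 175.4]
tool_rot: [2.439, 1.977, 0.004]
ft_force: [5.0, -0.6, 2.5]
gripper_width: 16.4
finger_force: 2.7
```

```bash
python3 -c "
from h import *
pan()"
```

```text
14.38 [597.4 -49.7 175.4] F [ 5.  -0.6  2.5] w 16.4 ff 2.7
bar in panel x 49.5 y 0.0 z 183.0 | F x 5.1 y 0.5 z 2.5 | ang -11.94
```

Emit:
drive_tool(slide=[[0,-1.5,0],[0,-1.5,0],[0,-1,0],[0,0,0],[0,0,0]], yaw=[0,0,0,0,0], grip=[0.81,0.81,0.81,0.81,0.81])

```text
clock: 14.8
tcp_pos: [595.6, -49.3, 177.1]
tool_rot: [2.436, 1.974, 0.01]
ft_force: [10.7, -1.7, 7.6]
gripper_width: 16.5
finger_force: 5.2
```

```bash
python3 -c "
from h import *
pan();c=arm.capture('side')
a=cv2.resize(c['image'][180:340,280:400],None,fx=3.7,fy=3.7,interpolation=2)
cv2.imwrite('pics/a5.png',a[:,:,::-1])"
```

```text
14.8 [595.6 -49.3 177.1] F [10.7 -1.7  7.6] w 16.5 ff 5.2
bar in panel x 47.6 y 0.0 z 184.7 | F x 10.8 y 0.5 z 7.6 | ang -11.97
```

View pics/a5.png

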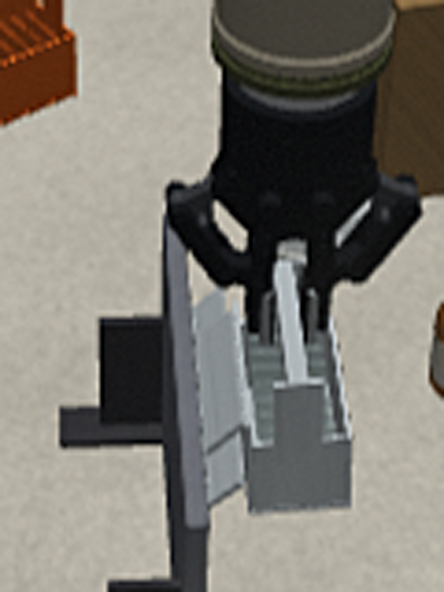

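```bash
cat > lean.py <<'E'
from h import *
def pl(c,uv,y=-48):
    K=np.array(c["mtx"],float);d=np.array([c["k1"],0,0,0],float)
    p=cv2.undistortPoints(np.array([[uv]],float),K,d).ravel()
    R=cv2.Rodrigues(np.array(c["rvec"],float))[0];C=-R.T@np.array(c["tvec"],float).ravel()
    v=R.T@np.array([p[0],p[1],1]);P=C+v*(y-(C-M)@EY)/(v@EY);return np.array([(P-M)@EX,P[2]])
E
python3 - <<'E'
from lean import *
c=arm.capture('side')
for f in('a4','a5'):
    g=cv2.cvtColor(cv2.imread(f'pics/{f}.png'),cv2.COLOR_BGR2GRAY)
    k={'a4':[(253,505),(357,507),(367,435),(302,380),(350,377)],'a5':[(248,512),(351,507),(353,437),(275,387),(325,381)]}[f]
    P=[pl(c,(280+u/3.7,180+v/3.7)) for u,v in k]
    for i,j in((0,1),(3,4),(2,1)):
        d=P[j]-P[i];print(f,P[i].round(1),P[j].round(1),"len",np.linalg.norm(d).round(1),"ang",np.degrees(np.arctan2(d[1],d[0])).round(1))
    # subpixel: bottom edge of near wall in the crop
    E=[]
    for u in range(262,345,6):
        col=g[480:540,u].astype(int);E.append((u,480+int(np.argmax(np.abs(np.gradient(col))))))
    a=[pl(c,(280+u/3.7,180+v/3.7)) for u,v in E];a=np.array(a);s=np.polyfit(a[:,0],a[:,1],1);print(f,"bottom slope deg",np.degrees(np.arctan(s[0])).round(1))
E
```

```text
a4 [31.5 94.3] [88.3 90. ] len 57.0 ang -4.4
a4 [ 52.9 188.7] [ 77.6 189.9] len 24.6 ang 2.6
a4 [ 89.5 146.4] [88.3 90. ] len 56.5 ang -91.3
a4 bottom slope deg -2.8
a5 [29.  88.8] [85.  90.1] len 56.0 ang 1.3
a5 [ 39.3 184.3] [ 64.8 187.5] len 25.8 ang 7.3
a5 [ 82.2 145.2] [85.  90.1] len 55.2 ang -87.1
a5 bottom slope deg 2.7
```

Emit:
drive_tool(slide=[[0,0,-2],[0,0,-2],[0,-0.7,-1.5],[0,-0.7,-1.5],[0,-0.7,-1.5],[0,0,0],[0,0,0]], yaw=[0,0,0,0,0,0,0], grip=[0.81,0.81,0.81,0.81,0.81,0.81,0.81])

```text
clock: 15.48
tcp_pos: [590.3, -48.2, 183.1]
tool_rot: [2.44, 1.978, 0.001]
ft_force: [5.2, -1.9, 2.1]
gripper_width: 16.2
finger_force: 2.7
```

```bash
cat >> lean.py <<'E'
def lean(f):
    pan();c=arm.capture('side');a=cv2.resize(c['image'][180:340,280:400],None,fx=3.7,fy=3.7,interpolation=2)[:,:,::-1]
    cv2.imwrite(f'pics/{f}.png',a);g=cv2.cvtColor(np.ascontiguousarray(a),cv2.COLOR_BGR2GRAY)
    E=[]
    for u in range(266,342,6):
        col=g[470:545,u].astype(int);E.append((u,470+int(np.argmax(np.abs(np.gradient(col))))))
    a=np.array([pl(c,(280+u/3.7,180+v/3.7)) for u,v in E]);s=np.polyfit(a[:,0],a[:,1],1)
    r=a[:,1]-np.polyval(s,a[:,0]);print("bottom slope deg",np.degrees(np.arctan(s[0])).round(1),"res",np.abs(r).max().round(1),"z at x57",np.polyval(s,57).round(1))
E
python3 -c "
from lean import *
lean('b1')"
```

```text
15.48 [590.3 -48.2 183.1] F [ 5.2 -1.9  2.1] w 16.2 ff 2.7
bar in panel x 42.2 y 0.0 z 190.7 | F x 5.5 y -0.7 z 2.1 | ang -11.92
bottom slope deg 12.9 res 2.9 z at x57 94.3
```

Emit:
drive_tool(slide=[[0,0,0],[0,1,0.5],[0,1.5,1],[0,1.5,1],[0,2,1],[0,2,1],[0,2,0.5],[0,2,0],[0,0,0],[0,0,0]], yaw=[0,0,0,0,0,0,0,0,0,0], grip=[0.81,0.81,0.81,0.81,0.81,0.81,0.81,0.81,0.81,0.81])

```text
clock: 16.37
tcp_pos: [601.7, -50.4, 177.6]
tool_rot: [-2.439, -1.979, 0.0]
ft_force: [0.0, 0.3, -0.6]
gripper_width: 16.6
finger_force: 0.0
```

```bash
python3 -c "
from lean import *
lean('b2')"
```

```text
16.37 [601.7 -50.4 177.6] F [ 0.   0.3 -0.6] w 16.6 ff 0.0
bar in panel x 53.9 y 0.2 z 185.2 | F x -0.0 y 0.3 z -0.6 | ang -11.91
bottom slope deg 0.6 res 1.7 z at x57 85.4
```

Emit:
drive_tool(slide=[[0,0,3],[0,0,4],[0,0,4],[0,0,0],[0,0,0]], yaw=[0,0,0,0,0], grip=[0.81,0.81,0.81,0.81,0.81])

```text
clock: 16.83
tcp_pos: [601.5, -50.6, 166.3]
tool_rot: [-2.439, -1.978, 0.001]
ft_force: [-0.2, -0.4, -0.5]
gripper_width: 16.2
finger_force: 0.0
```

Emit:
drive_tool(slide=[[0,0,0],[0,0,0],[0,0,0],[0,0,0],[0,0,0],[0,0,0]], yaw=[0,0,0,0,0,0], grip=[0.85,0.9,1,1,1,1], newtons=60)

```text
clock: 17.33
tcp_pos: [601.2, -50.5, 166.8]
tool_rot: [-2.439, -1.978, 0.002]
ft_force: [-5.3, 0.2, 2.2]
gripper_width: 10.4
finger_force: 59.8
```

```bash
python3 -c "
from lean import *
lean('b3')"
```

```text
17.33 [601.2 -50.5 166.8] F [-5.3  0.2  2.2] w 10.4 ff 59.8
bar in panel x 53.3 y 0.0 z 174.4 | F x -5.2 y -0.9 z 2.2 | ang -11.91
bottom slope deg -0.7 res 1.8 z at x57 85.1
```

Emit:
drive_tool(slide=[[0,0,1],[0,0,0.5],[0,0,0],[0,0,0]], yaw=[0,0,0,0], grip=[1,1,1,1])

```text
clock: 17.72
tcp_pos: [601.3, -50.5, 166.7]
tool_rot: [2.44, 1.979, -0.001]
ft_force: [-8.8, -0.5, 10.6]
gripper_width: 10.7
finger_force: 61.1
```

```bash
python3 -c "
from lean import *
pan()"
```

```text
17.72 [601.3 -50.5 166.7] F [-8.8 -0.5 10.6] w 10.7 ff 61.1
bar in panel x 53.5 y 0.0 z 174.3 | F x -8.5 y -2.3 z 10.6 | ang -11.92
```

Emit:
drive_tool(slide=[[0,0,0],[0,0,-2],[0,0,-2],[0,0,-2],[0,0,-2],[0,0,0],[0,0,0]], yaw=[0,0,0,0,0,0,0], grip=[1,1,1,1,1,1,1])

```text
clock: 18.3
tcp_pos: [601.2, -50.5, 171.8]
tool_rot: [-2.438, -1.978, 0.002]
ft_force: [0.2, 0.5, -13.6]
gripper_width: 10.7
finger_force: 58.7
```

```bash
python3 -c "
from lean import *
pan()"
```

```text
18.3 [601.2 -50.5 171.8] F [  0.2   0.5 -13.6] w 10.7 ff 58.7
bar in panel x 53.3 y -0.0 z 179.4 | F x 0.1 y 0.5 z -13.6 | ang -11.91
```

Emit:
drive_tool(slide=[[0,0,2],[0,0,2],[0,0,2],[0,0,1],[0,0,1],[0,0,0],[0,0,0],[0,0,0]], yaw=[0,0,0,0,0,0,0,0], grip=[1,1,1,1,1,1,1,1])

```text
clock: 18.97
tcp_pos: [602.7, -50.6, 167.6]
tool_rot: [2.438, 1.977, 0.003]
ft_force: [-2.9, -0.1, 7.9]
gripper_width: 10.1
finger_force: 62.0
```

```bash
python3 -c "
from lean import *
lean('b4')"
```

```text
18.97 [602.7 -50.6 167.6] F [-2.9 -0.1  7.9] w 10.1 ff 62.0
bar in panel x 54.8 y 0.2 z 175.2 | F x -2.8 y -0.7 z 7.9 | ang -11.93
bottom slope deg 0.2 res 1.8 z at x57 86.6
```

Emit:
drive_tool(slide=[[0,0,0.5],[0,0,0.3],[0,0,0],[0,0,0],[0,0,0]], yaw=[0,0,0,0,0], grip=[1,1,1,1,1])

```text
clock: 19.43
tcp_pos: [602.9, -50.6, 167.3]
tool_rot: [2.438, 1.977, 0.004]
ft_force: [-3.9, -0.7, 11.4]
gripper_width: 10.4
finger_force: 62.8
```

Emit:
drive_tool(slide=[[0,0,-0.8],[0,0,-0.5],[0,0,0],[0,0,0],[0,0,0],[0,0,-5],[0,0,-10],[0,0,-20],[0,0,-25],[0,0,-25],[0,0,-25],[0,0,0],[0,0,0]], yaw=[0,0,0,0,0,0,0,0,0,0,0,0,0], grip=[1,1,0.7,0.7,0.7,0.7,0.7,0.7,0.7,0.7,0.7,0.7,0.7])

```text
clock: 20.52
tcp_pos: [602.9, -50.3, 278.6]
tool_rot: [2.438, 1.977, 0.005]
ft_force: [-0.4, -0.3, -0.1]
gripper_width: 25.8
finger_force: 0.0
```

```bash
python3 -c "
from lean import *
lean('b5')
c=arm.capture('side')"
```

```text
20.52 [602.9 -50.3 278.6] F [-0.4 -0.3 -0.1] w 25.8 ff 0.0
bar in panel x 55.0 y 0.5 z 286.2 | F x -0.4 y -0.4 z -0.1 | ang -11.91
bottom slope deg -1.7 res 1.5 z at x57 85.5
```

View pics/b5.png

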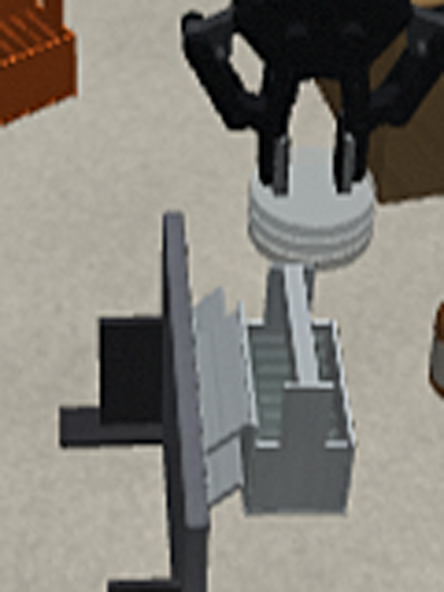

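The picture shows the carrier hanging upright on the cleat, with its box bottom at crop (247,512) to (350,512). The gripper is clear above it. Handing in.

```bash
python3 -c "
from bench import arm
print(arm.sign_off())"
```

```text
the job is handed in; nothing more can be done
None
```

The carrier hangs upright at mid-rail, pressed home with about 14 N and released, and the job is handed in; I saw no verdict. It leaned about 13° while hooked, but that lean let the foot swing in under the catch, so I did not feel it snap through on a straight press. A gentle lift was blocked after about 5 mm, so the catch holds it.

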